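# Close up a row of biscuits in the spread gauge

### The arm

A 6-joint arm with a two-finger parallel gripper is mounted at the origin on the work surface. World frame = base frame: x ahead of the robot, y to its left, z up, the work surface at z = 0. Lengths are in m, angles in degrees, forces in N, time in s.
With the tool pointing down it reaches from about 0.4 to 0.825 m from the base axis. Payload 7 kg.
Tool frame: the origin (TCP) lies at the very end of the fingers, on their centre line; the grasp point (between the pads) lies 19 mm behind it (ctrl.grip_point_offset is the distance from the TCP to the grasp point, in m); x points along the fingers, z is the direction in which the jaws open and shut, and the axes are right-handed (so a half turn about x gives the same grasp; the last joint's range is limited). The gripper opens to 88 mm and grips with 3 to 60 N. Pads are 19 mm wide; open, the fingers measure 130 mm over their backs; the gripper's body (78 mm by 193 mm) begins 47 mm behind the grasp point.
Start: joints at [-56.201, 20.546, 0.682, 0, -70.136, -16.507], TCP at [0.201, -0.644, 0.227] pointing down, gripper open.
Joint ranges: [-176.03, 176.03], [-82.01, 121.73], [-58.28, 71.71], [-173.87, 95.51], [-174.79, -0.11], [-173.66, 173.66]. Speed limits (degrees/s): [136.94, 136.94, 172.46, 180, 180, 180].

### API

Orientations are given as [roll, pitch, yaw] about the fixed x, y, z axes, in that order (R = Rz(yaw) Ry(pitch) Rx(roll)).
In Python, from plant import get_obs, snapshot, calibration, close_job, ctrl gives the robot as it stands.
- The arm moves only by the tool move_arm, never from a script. Its argument "commands" is a list that holds one entry, the list of rows, each a list of 4 numbers: the shift along the tool's x, y, z in cm, then the turn about the tool's x in rad. In form: [[[dx, dy, dz, spin], ...]]. A call has 1 to 8 rows; each row shifts and turns the commanded pose from where the row before left it, along the tool's axes as they then stand; what a row does not reach is not made up. A row lasts 1/10 s, in which the tool goes at most 50 mm and 8.59 degrees, less where a joint would pass 70% of its speed; a pose out of reach is approached as far as the arm can. A call with a gripper value outside its range is refused whole. "jaw" is the finger opening in cm, from 0 to 8.76, set as the call begins (left out, the last holds). The fingers move at their own pace and stop on an object; the grip force is fixed at half the most. Time passes only in rows, so rows that do not move let the fingers close. It gives the time, the measured TCP pose, the force and the opening at its end, in the units of the state.
- get_obs(): the state, without advancing time (a new reading comes with each control period).
- snapshot(name): name is "scene" or "top" or "wrist"; returns (picture, depth): 420x560x3 uint8, red, green, blue; 420x560 float32, m along the optical axis (not along the pixel's ray), 0 where there is no reading.
- calibration(name): a dict with "mtx" (3x3 intrinsics, pixels), "T" (4x4, takes a point from camera to world coordinates); the wrist camera has in their place "tool_from_camera" (4x4, takes a point from camera to tool coordinates, whose origin is the TCP and whose axes are the tool frame's). Camera axes: x right, y up, looking along -z (the intrinsics and any distortion apply to the point x, -y, -z); pixel columns grow to the right and rows downward; lengths in m; the calibration is good to about 2 mm. A picture is of the moment at which its call begins: read the wrist's pose just before it. calibration takes no time and is no camera call.
- close_job(): hands the job in, once; it reports no verdict.
The state is a dict: "clock": time; "joint_pos": joint angles; "qvel": joint speeds; "tau": joint torques, N m; "tool_pos": TCP position; "orientation": TCP orientation; "force": force on the tool from outside, world axes, zero at the start; "moment": the same for the moment, N m; "opening": finger opening in m.
Only numpy, scipy, OpenCV 4.12 (cv2) and the standard library are available. Lean on these libraries where they do the work, as an engineer would, in place of code of your own. Each camera call takes 0.05 s, during which the arm holds its last target. There are 200 camera calls.

### The job

Get the biscuit spread gauge ready to read, using pushes only: first nudge the two biscuits that have strayed back across the deck until they touch the long fence in line with the other two, then push the blue sliding cursor along until the four biscuits stand closed up, touching one another, between the cursor and the end stop. Do not pick up or tip any biscuit, do not crush one, leave the other things on the bench where they are, and finish with the hand clear.

Things in the scene. Friction and masses are not known exactly. Their poses are not given: they have to be found in the camera images.
- gauge: biscuit spread gauge fixed on the bench: white deck 150 mm (x) by 500 mm (y), 10 mm thick. Origin: centre of its underside, on the bench. Its x axis points across the deck to the fence, its y axis along the fence to the end stop; turned up to 15 degrees. The deck's near edge is at x = -75 mm
- fence_face (a point): middle of the inner face of the aluminium fence along the deck's far edge, at x = +60, y = 0 in the gauge's frame, 17 mm above the bench. The fence is 500 mm long, 15 mm thick, its top 24 mm above the bench with a black-marked rule. Biscuits against it have their centres at x = +29 mm
- stop_face (a point): middle of the face of the dark steel end stop, which the first biscuit must meet: x = +29, y = +220 mm in the gauge's frame, 16 mm above the bench. The stop reaches from x = -25 to +60 mm, is 20 mm thick and its top is 28 mm above the bench
- cursor (a joint): travel in m of the blue cursor along the fence towards the end stop (the gauge's +y): 0 when the biscuit side of its blade is at y = -160 mm in the gauge's frame, 0.25 at most. Starts at 0.01 to 0.07; reads about 0.132 on a closed-up row of four. Slides with about 1.2 N of friction, stays where left, cannot be lifted off
- cursor_back (a point): where to push the cursor: middle of the back of its blade (the side away from the biscuits), at x = +12 mm in the gauge's frame, 22 mm above the bench. The blade is 6 mm thick, spans x = -35 to +58 mm and stands 11.5 to 32 mm above the bench; behind it a saddle over the fence (x over +55 mm) with a thumbscrew reaches 46 mm high
- biscuit_1: one of four alike round tan biscuits, 62 mm across, 12 mm thick, upright edges, about 25 g (breaks if pushed with over 50 N), flat on the gauge's deck. Origin: centre of its underside, on the deck. Two of them start along the fence (within 2 mm), two 20 to 50 mm short of it; which name is which varies
- biscuit_2: one of four alike round tan biscuits, 62 mm across, 12 mm thick, upright edges, about 25 g (breaks if pushed with over 50 N), flat on the gauge's deck. Origin: centre of its underside, on the deck. Two of them start along the fence (within 2 mm), two 20 to 50 mm short of it; which name is which varies
- biscuit_3: one of four alike round tan biscuits, 62 mm across, 12 mm thick, upright edges, about 25 g (breaks if pushed with over 50 N), flat on the gauge's deck. Origin: centre of its underside, on the deck. Two of them start along the fence (within 2 mm), two 20 to 50 mm short of it; which name is which varies
- biscuit_4: one of four alike round tan biscuits, 62 mm across, 12 mm thick, upright edges, about 25 g (breaks if pushed with over 50 N), flat on the gauge's deck. Origin: centre of its underside, on the deck. Two of them start along the fence (within 2 mm), two 20 to 50 mm short of it; which name is which varies
- crumb_brush: flat pastry brush with a wooden handle, 200 mm long, lying on the bench in front of the gauge; origin under its middle. Leave alone
- cutter: steel ring biscuit cutter, 66 mm across and 30 mm high, standing on the bench in front of the gauge; origin at the centre of its underside. Leave alone
- calliper: digital calliper 200 mm long, 14 mm high, lying on the bench behind the fence; origin under the middle of its beam. Leave alone
- thermometer: yellow probe thermometer, handle 90 mm by 24 mm by 16 mm and a 110 mm probe along its +y, lying on the bench behind the fence; origin under the middle of the handle. Leave alone
- timer: white timer 62 x 68 x 20 mm on the bench beyond the cursor's end of the gauge; origin at the centre of its underside. Leave alone
- sample_jar: clear sample jar with blue cap, 68 mm across and 75 mm high, standing on the bench beyond the stop's end of the gauge; origin at the centre of its underside. Leave alone
Not all that is in view belongs to the job. Leave any pink or red look-alike of the biscuit_2 alone. Leave any pink look-alike of the biscuit_4 alone.

How it is judged (in metres and radians):
On the way, in this order (a step that is already met when the one before it is completed fails the run):
1. both strayed biscuits pushed in: all four lie along the fence (x of each of biscuit_1, biscuit_2, biscuit_3, biscuit_4 in the frame of gauge above 0.0235 m), for 0.2 s.
2. the cursor is pushed up and the row is closed against the stop (all of step 1 and value of joint cursor above 0.128 m), for 0.2 s.
At the end, for the whole second after the job is handed in: All four biscuits lie flat and at rest on the deck with their edges within 5.5 mm of the fence, in one row between the cursor and the end stop, and the cursor reads 0.128 to 0.138 m, so that the gaps along the row add up to less than 4 mm (all of step 2 and y of biscuit_1 in the frame of gauge between -0.004 and 0.195 m and y of biscuit_2 in the frame of gauge between -0.004 and 0.195 m and y of biscuit_3 in the frame of gauge between -0.004 and 0.195 m and y of biscuit_4 in the frame of gauge between -0.004 and 0.195 m and height (world z) of each of biscuit_1, biscuit_2, biscuit_3, biscuit_4 below 0.014 m and linear speed of each of biscuit_1, biscuit_2, biscuit_3, biscuit_4 below 0.01 m/s and value of joint cursor below 0.138 m); the robot touches nothing.
It fails at once if a biscuit is lifted, tipped or pushed off the deck (height (world z) of any of biscuit_1, biscuit_2, biscuit_3, biscuit_4 above 0.022 m or height (world z) of any of biscuit_1, biscuit_2, biscuit_3, biscuit_4 below 0.004 m or angle between any of biscuit_1, biscuit_2, biscuit_3, biscuit_4's own z axis and vertical above 0.3 rad).
It fails at once if a biscuit is crushed (over 50 N from the fingers, or over 120 N from everything round it together) (contact force between any of biscuit_1, biscuit_2, biscuit_3, biscuit_4 and the fingers above 50 N or contact force between any of biscuit_1, biscuit_2, biscuit_3, biscuit_4 and anything else above 120 N).
It fails at once if another thing on the bench is knocked away (moved over 25 mm) (distance of any of crumb_brush, cutter, calliper, thermometer, timer, sample_jar from where it was at the start of the episode above 0.025 m).
It also fails if it takes over 48 s, if anything falls off the work surface, if the arm or the gripper's body presses on something with over 40 N, if the wrist force passes 120 N, or if a joint passes its speed limit or range.

## Working session

There is one attempt and no reset: what is moved stays moved. The work goes in short steps, Python scripts to look and compute and a tool call to move; the robot and the scene stay as the last step left them, time stands still between calls to the robot, and variables do not carry over. Pictures are saved under pics/ and viewed, about 8 in all and at most 12, crops included, and the job is handed in when it is done.

Besides the shell and the picture viewer there is one more tool, called after "Request:" in YAML: its name, and indented under it one key for each argument. move_arm: Moves the arm, as the interface text tells. Its arguments: {"type":"object","properties":{"commands":{"type":"array"},"jaw":{"type":"number"}},"required":["commands"]}

```bash
mkdir -p pics; ls; cat > h.py <<'E'
import numpy as np, cv2
from plant import get_obs, snapshot, calibration, close_job, ctrl
def shot(n):
    p,d=snapshot(n); np.savez('/tmp/%s.npz'%n,p=p,d=d); return p,d
def world(name,d):
    c=calibration(name); K=c['mtx']; v,u=np.mgrid[:d.shape[0],:d.shape[1]]
    pts=np.stack([(u-K[0,2])/K[0,0]*d,-(v-K[1,2])/K[1,1]*d,-d],-1)
    return pts@c['T'][:3,:3].T+c['T'][:3,3]
E
python3 - <<'E'
from h import *
for n in('top','scene'):
    p,d=shot(n); cv2.imwrite('pics/%s1.png'%n,p[:,:,::-1]); c=calibration(n); print(n,{k:np.round(v,3).tolist() if hasattr(v,'shape') else v for k,v in c.items()})
o=get_obs(); print(o)
E
```

```text
pics
top {'mtx': [[392.853, 0.0, 284.207], [0.0, 392.853, 206.962], [0.0, 0.0, 1.0]], 'T': [[-0.015, 0.986, -0.169, 0.39], [-1.0, -0.013, 0.011, 0.028], [0.009, 0.169, 0.986, 1.069], [0.0, 0.0, 0.0, 1.0]]}
scene {'mtx': [[491.972, 0.0, 289.944], [0.0, 491.972, 212.99], [0.0, 0.0, 1.0]], 'T': [[-0.565, -0.625, 0.539, 1.169], [0.825, -0.417, 0.382, 0.402], [-0.014, 0.66, 0.751, 0.865], [0.0, 0.0, 0.0, 1.0]]}
{'clock': 0.1, 'joint_pos': array([-5.62003999e+01,  2.05869187e+01,  6.40402711e-01, -1.82174017e-02,
       -7.01344923e+01, -1.65074374e+01]), 'qvel': array([ 0.00298812, -0.10525487,  0.17143804,  0.03215895, -0.05758834,
        0.00143915]), 'tau': array([-2.38335007e-03, -5.84163237e+01,  2.93752205e+01,  7.01561719e+00,
        1.01577325e-02, -6.38546658e-05]), 'tool_pos': array([ 0.20050383, -0.64409464,  0.22572999]), 'orientation': array([  4.571381  ,  89.91720057, 111.85734116]), 'force': array([-0.17634244, -0.2702783 , -0.8079962 ]), 'moment': array([-0.07259334,  0.06167379, -0.02289118]), 'opening': 0.08744712472084813}
```

View pics/top1.png

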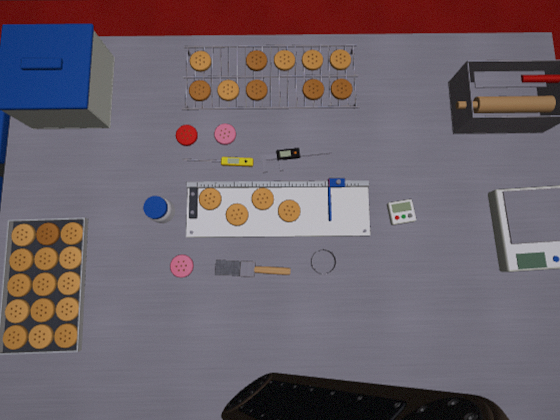

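View pics/scene1.png

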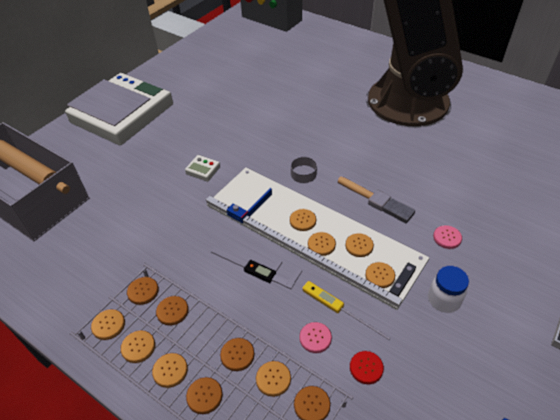

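The top view shows four tan biscuits on the deck, at (210,199) and (263,199) along the fence, with (237,215) and (289,211) strayed. The cursor is at (330,200) and the stop at (193,203). The look-alikes to leave alone are pink at (225,134) and (181,266), red at (187,135), plus the tray and rack biscuits. Only the four on the deck belong to the job.

```bash
cat >> h.py <<'E'
def biscuits(p,W,G=None):
    hsv=cv2.cvtColor(p,cv2.COLOR_RGB2HSV)
    m=cv2.inRange(hsv,(8,90,90),(22,255,255)); m=cv2.morphologyEx(m,cv2.MORPH_CLOSE,np.ones((5,5)))
    n,l,s,c=cv2.connectedComponentsWithStats(m)
    return [(c[i],s[i,4],np.median(W[l==i],0),(W[l==i].min(0)+W[l==i].max(0))/2,np.ptp(W[l==i],0)) for i in range(1,n) if s[i,4]>100]
E
python3 - <<'E'
from h import *
z=np.load('/tmp/top.npz');p,d=z['p'],z['d'];W=world('top',d)
hsv=cv2.cvtColor(p,cv2.COLOR_RGB2HSV)
roi=np.zeros(p.shape[:2],np.uint8);roi[178:242,180:376]=1
for c,a,md,mid,sz in biscuits(p,W):
    if roi[int(c[1]),int(c[0])]: print('b',c.round(1),a,md.round(4),mid.round(4),sz.round(4))
wh=(cv2.inRange(hsv,(0,0,185),(180,40,255))>0)&(roi>0)
P=W[wh]; print('deck z pctl',np.percentile(P[:,2],[5,50,95]))
Q=P[(P[:,2]>.004)&(P[:,2]<.016)]
r=cv2.minAreaRect(Q[:,:2].astype(np.float32)*1000); print('rect',r,cv2.boxPoints(r))
F=W[(roi>0)&(W[:,:,2]>.019)&(W[:,:,2]<.028)]; 
r=cv2.minAreaRect(F[:,:2].astype(np.float32)*1000);print('high pts',r)
for nm,m in (('blue',cv2.inRange(hsv,(100,120,50),(130,255,255))),('dark',cv2.inRange(hsv,(0,0,0),(180,255,75)))):
    m=(m>0)&(roi>0); B=W[m]; v,u=np.nonzero(m); print(nm,len(B),B.min(0).round(4),B.max(0).round(4))
    if nm=='blue':
        for r0 in range(v.min(),v.max()+1,3): print(r0,u[v==r0].min(),u[v==r0].max(),W[r0,u[v==r0]].mean(0).round(4))
E
```

```text
b [262.2 198.3] 375 [0.5944 0.0757 0.0199] [0.5958 0.0746 0.0163] [0.0601 0.0574 0.0199]
b [209.6 198.5] 382 [0.5957 0.2177 0.0195] [0.508  0.1375 0.5382] [0.236  0.2199 1.0624]
b [288.6 210.5] 381 [0.5588 0.0034 0.0197] [0.4897 0.0042 0.5392] [0.1995 0.0572 1.0604]
b [236.5 214.3] 383 [0.5517 0.1438 0.0198] [0.4851 0.1007 0.5379] [0.1904 0.1462 1.063 ]
deck z pctl [0.00480804 0.00807542 0.01131271]
rect ((559.9393920898438, 33.89949035644531), (495.262451171875, 131.60389709472656), 89.86354064941406) [[ 493.54785 -213.57431]
 [ 625.15137 -213.88776]
 [ 626.33093  281.3733 ]
 [ 494.72742  281.68674]]
high pts ((585.8357543945312, 32.53752136230469), (121.30375671386719, 495.5096740722656), 0.3030100464820862)
blue 183 [ 0.39   -0.1472  0.0112] [0.6461 0.0276 1.0694]
178 330 343 [ 0.6451 -0.128   0.0338]
181 330 344 [ 0.6369 -0.1269  0.033 ]
184 330 344 [ 0.6284 -0.1276  0.0338]
187 328 330 [ 0.6215 -0.1065  0.0287]
190 328 329 [ 0.6137 -0.1051  0.0266]
193 328 329 [ 0.6055 -0.1049  0.0259]
196 328 329 [ 0.5975 -0.1049  0.0242]
199 328 329 [ 0.5893 -0.1046  0.0238]
202 328 330 [ 0.581  -0.1057  0.0242]
205 329 330 [ 0.5717 -0.106   0.0298]
208 329 330 [ 0.5638 -0.1059  0.0284]
211 329 330 [ 0.5558 -0.1058  0.0274]
214 329 330 [ 0.5472 -0.1052  0.03  ]
217 329 330 [ 0.539  -0.1048  0.031 ]
220 329 329 [ 0.5329 -0.105   0.0165]
dark 201 [ 0.5329 -0.105   0.0165] [0.641  0.2724 0.0303]
```

```bash
cat >> h.py <<'E'
from scipy.spatial.transform import Rotation as Rn
def to(goal,yawz=None):
    o=get_obs(); R=Rn.from_euler('xyz',o['orientation'],degrees=True).as_matrix()
    print('pos',o['tool_pos'].round(4),'R cols x,y,z',R.T.round(3).tolist(),'F',o['force'].round(1),'t',o['clock'],'op',round(float(o['opening']),4))
    print('tool shift cm',(R.T@(np.array(goal)-o['tool_pos'])*100).round(2))
E
python3 -c "
from h import *
to((.5,.0034,.1))"
```

```text
pos [ 0.2005 -0.6441  0.2257] R cols x,y,z [[-0.001, 0.001, -1.0], [-0.955, -0.297, 0.0], [-0.297, 0.955, 0.001]] F [-0.2 -0.3 -0.8] t 0.1 op 0.0874
tool shift cm [ 12.64 -47.84  52.91]
```

Request:
move_arm:
  commands:
    - [[0,0,0,0.1],[0,0,0,0.1],[0,0,0,0.1],[0,-1.9,4.0,0],[0,-1.9,4.0,0],[0,-1.9,4.0,0],[0,-1.9,4.0,0],[0,-1.9,4.0,0]]
  jaw: 2

```text
clock: 0.9
tool_pos: [0.2955, -0.4426, 0.2262]
orientation: [39.4, 90.0, 129.4]
force: [1.6, -0.6, 0.9]
opening: 0.0292
```

Request:
move_arm:
  commands:
    - [[0,-1.9,4.0,0],[0,-1.9,4.0,0],[0,-1.9,4.0,0],[0,-1.9,4.0,0],[0,-1.9,4.0,0],[0,-1.9,4.0,0],[0,-1.9,4.0,0],[0,0,0,0]]

```text
clock: 1.7
tool_pos: [0.4295, -0.1604, 0.2266]
orientation: [-60.4, 90.0, 30.0]
force: [0.5, -1.2, -0.1]
opening: 0.02
```

```bash
python3 -c "
from h import *
to((.5,.0034,.05))"
```

```text
pos [ 0.4295 -0.1604  0.2266] R cols x,y,z [[0.001, 0.0, -1.0], [-1.0, -0.007, -0.001], [-0.007, 1.0, 0.0]] F [ 0.5 -1.2 -0.1] t 1.7 op 0.02
tool shift cm [17.67 -7.15 16.33]
```

Request:
move_arm:
  commands:
    - [[0,-1.5,4.1,0],[0,-1.5,4.1,0],[0,-1.5,4.1,0],[0,-1.5,4.0,0],[2,0,0,0],[0,0,0,0]]

```text
clock: 2.3
tool_pos: [0.4859, -0.0005, 0.2042]
orientation: [99.9, 89.7, -169.9]
force: [-0.4, -0.5, -1.0]
opening: 0.0201
```

```bash
python3 - <<'E'
from h import *
to((.5,.0034,.014))
o=get_obs(); p,d=shot('wrist'); cv2.imwrite('pics/w1.png',p[:,:,::-1])
c=calibration('wrist'); T=np.eye(4);T[:3,:3]=Rn.from_euler('xyz',o['orientation'],degrees=True).as_matrix();T[:3,3]=o['tool_pos']
T=T@c['tool_from_camera'];K=c['mtx'];v,u=np.mgrid[:420,:560]
W=np.stack([(u-K[0,2])/K[0,0]*d,-(v-K[1,2])/K[1,1]*d,-d],-1)@T[:3,:3].T+T[:3,3]
for b in biscuits(p,W): print(b[0].round(0),b[1],b[2].round(4),b[4].round(3))
E
```

```text
pos [ 0.4859 -0.0005  0.2042] R cols x,y,z [[-0.005, -0.001, -1.0], [-1.0, -0.003, 0.005], [-0.003, 1.0, -0.001]] F [-0.4 -0.5 -1. ] t 2.3 op 0.0201
tool shift cm [19.01 -1.5   0.4 ]
[325. 114.] 1394 [0.4013 0.0495 0.018 ] [0.022 0.099 0.351]
[394. 240.] 1741 [0.5493 0.1425 0.0214] [0.178 0.175 0.349]
[281. 245.] 1583 [0.5555 0.0023 0.0215] [0.187 0.058 0.348]
[340. 256.] 362 [0.5712 0.0754 0.0211] [0.133 0.084 0.261]
[448. 271.] 1552 [0.5919 0.2168 0.0214] [0.227 0.255 0.351]
[324. 308.] 315 [0.4548 0.0125 0.2891] [0.063 0.014 0.086]
[232. 313.] 176 [ 0.4559 -0.0139  0.2899] [0.063 0.014 0.077]
```

View pics/w1.png

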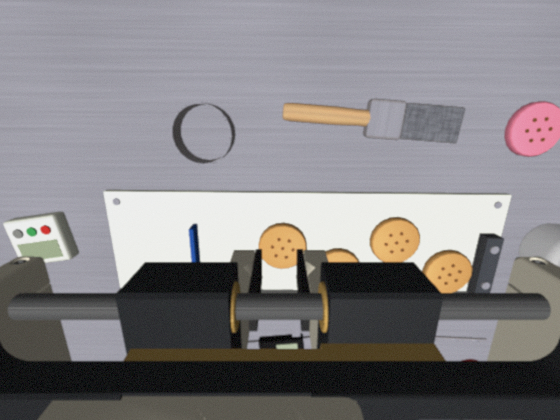

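The wrist view confirms tan strayed biscuits at (281,245) and (394,240), within 3 mm of the top-camera positions. Descending in front of the first one.

Request:
move_arm:
  commands:
    - [[3,-0.7,0.2,0],[4,-0.7,0.2,0],[4,0,0,0],[4,0,0,0],[2.5,0,0,0],[1,0,0,0],[0,0,0,0],[0,0,0,0]]

```text
clock: 3.15
tool_pos: [0.5025, 0.0029, 0.0229]
orientation: [-79.8, 89.9, 10.3]
force: [0.1, 1.1, -0.3]
opening: 0.0202
```

Request:
move_arm:
  commands:
    - [[0.8,0,0,0],[0,-0.6,0,0],[0,-0.6,0,0],[0,-0.6,0,0],[0,-0.6,0,0],[0,-0.6,0,0],[0,-0.6,0,0],[0,0,0,0]]

```text
clock: 3.95
tool_pos: [0.5384, 0.0032, 0.0135]
orientation: [-89.7, 90.0, 0.4]
force: [-0.2, 0.2, -0.4]
opening: 0.0201
```

Request:
move_arm:
  commands:
    - [[0,-0.5,0,0],[0,-0.5,0,0],[0,-0.4,0,0],[0,-0.3,0,0],[0,0,0,0]]

```text
clock: 4.45
tool_pos: [0.5549, 0.0032, 0.0135]
orientation: [-90.7, 90.0, -0.6]
force: [0.3, -0.4, 0.8]
opening: 0.0202
```

Request:
move_arm:
  commands:
    - [[0,-0.2,0,0],[0,-0.1,0,0],[0,0,0,0]]

```text
clock: 4.75
tool_pos: [0.5575, 0.0032, 0.0136]
orientation: [120.6, 90.0, -149.3]
force: [0.9, 0.3, 0.2]
opening: 0.0198
```

Request:
move_arm:
  commands:
    - [[0,-0.1,0,0],[0,-0.1,0,0],[0,0,0,0]]

```text
clock: 5.05
tool_pos: [0.558, 0.0029, 0.0133]
orientation: [99.0, 89.9, -171.0]
force: [-5.4, 0.7, 2.9]
opening: 0.0199
```

Request:
move_arm:
  commands:
    - [[0,-0.1,0,0],[0,0,0,0]]

```text
clock: 5.25
tool_pos: [0.5581, 0.0028, 0.0132]
orientation: [98.8, 89.8, -171.2]
force: [-9.1, 2.2, 5.4]
opening: 0.0201
```

Contact with the fence felt at x = 0.558. Backing off, then on to the second biscuit.

Request:
move_arm:
  commands:
    - [[0,1.0,0,0],[0,2.5,0,0],[-2,2.7,0,0],[-1,0,4,0],[0,0,4,0],[0,0,4,0],[0,0,2,0],[0,0,0,0]]

```text
clock: 6.05
tool_pos: [0.4987, 0.1458, 0.044]
orientation: [-59.4, 89.9, 30.9]
force: [-0.6, 0.5, -0.7]
opening: 0.0198
```

```bash
python3 -c "
from h import *
to((.5,.143,.014))"
```

```text
pos [0.4987 0.1458 0.044 ] R cols x,y,z [[0.002, 0.001, -1.0], [-1.0, -0.005, -0.002], [-0.005, 1.0, 0.001]] F [-0.6  0.5 -0.7] t 6.05 op 0.0198
tool shift cm [ 3.   -0.12 -0.28]
```

Request:
move_arm:
  commands:
    - [[1.5,0,-0.25,0],[1.5,0,0,0],[0,-0.6,0,0],[0,-0.7,0,0],[0,-0.7,0,0],[0,-0.7,0,0],[0,-0.7,0,0],[0,-0.7,0,0]]

```text
clock: 6.85
tool_pos: [0.54, 0.1406, 0.0139]
orientation: [-56.6, 90.0, 33.5]
force: [-0.2, 0.2, 1.5]
opening: 0.0198
```

Request:
move_arm:
  commands:
    - [[0,-0.6,0,0],[0,-0.5,0,0],[0,-0.4,0,0],[0,-0.1,0,0],[0,0,0,0]]

```text
clock: 7.35
tool_pos: [0.5552, 0.1406, 0.0135]
orientation: [108.3, 90.0, -161.6]
force: [-1.0, -0.2, 0.3]
opening: 0.0202
```

Request:
move_arm:
  commands:
    - [[0,-0.1,0,0],[0,-0.1,0,0],[0,-0.1,0,0],[0,0,0,0]]

```text
clock: 7.75
tool_pos: [0.5583, 0.1407, 0.0136]
orientation: [-69.1, 90.0, 21.0]
force: [0.2, -0.2, 0.3]
opening: 0.02
```

Request:
move_arm:
  commands:
    - [[0,-0.1,0,0],[0,0,0,0]]

```text
clock: 7.95
tool_pos: [0.5587, 0.1406, 0.0134]
orientation: [104.9, 89.9, -165.0]
force: [-2.2, 1.6, 1.5]
opening: 0.0203
```

Request:
move_arm:
  commands:
    - [[0,-0.1,0,0],[0,0,0,0],[0,1.0,0,0],[0,3,0,0],[-3,2,0,0],[-4,0,0,0],[0,0,-4.5,0],[0,0,-4.5,0]]

```text
clock: 8.75
tool_pos: [0.5011, 0.0511, 0.0853]
orientation: [-66.5, 89.7, 23.8]
force: [0.5, 0.1, 0.1]
opening: 0.02
```

Request:
move_arm:
  commands:
    - [[0,-1,-4.5,0],[0,-1,-4.5,0],[0,-2,-4.5,0],[0,-2,-4.5,0],[0,-1,-2.0,0],[0,0,0,0]]
  jaw: 0

```text
clock: 9.35
tool_pos: [0.5715, -0.1521, 0.0832]
orientation: [-126.9, 89.9, -37.0]
force: [-0.8, -0.9, 0.1]
opening: 0.0004
```

```bash
python3 - <<'E'
from h import *
to((.581,-.15,.018))
p,d=shot('top'); W=world('top',d)
for c,a,md,mid,sz in biscuits(p,W):
    if 180<c[0]<376 and 178<c[1]<242: print('b',c.round(1),a,md.round(4))
cv2.imwrite('pics/top2.png',cv2.resize(p[150:280,150:430,::-1],None,fx=2.5,fy=2.5,interpolation=cv2.INTER_CUBIC))
E
```

```text
pos [ 0.5715 -0.1521  0.0832] R cols x,y,z [[0.001, -0.001, -1.0], [-1.0, 0.002, -0.001], [0.002, 1.0, -0.001]] F [-0.8 -0.9  0.1] t 9.35 op 0.0004
tool shift cm [ 6.52 -0.94  0.22]
b [209.5 198.4] 381 [0.596  0.218  0.0195]
b [235.  202.7] 133 [0.5817 0.1489 0.02  ]
```

View pics/top2.png

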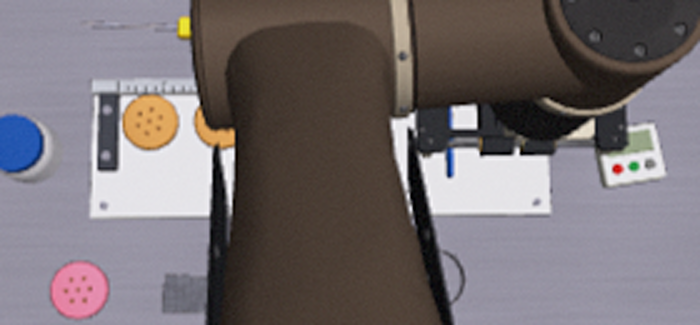

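The arm hides most of the row from the top camera, but the fence biscuit at (150,122) and the second at (215,125) are in line. Checking with the scene camera numerically.

```bash
python3 - <<'E'
from h import *
W0=world('scene',np.load('/tmp/scene.npz')['d'])
for p,W in ((np.load('/tmp/scene.npz')['p'],W0),(lambda pd:(pd[0],world('scene',pd[1])))(shot('scene'))):
  for c,a,md,mid,sz in biscuits(p,W):
    if .5<md[0]<.64 and -.2<md[1]<.26: print('b',c.round(1),a,md.round(4))
  print()
cv2.imwrite('pics/scene2.png',p[:,:,::-1])
E
```

```text
b [302.3 219.1] 437 [0.5644 0.0071 0.0222]
b [321.2 242.6] 471 [0.5976 0.0782 0.0222]
b [358.9 244.1] 484 [0.5555 0.1474 0.0221]
b [380.  273.9] 552 [0.5991 0.2212 0.0223]

b [293.7 228.6] 433 [0.598  0.0066 0.0221]
b [334.3 249.8] 1010 [0.5979 0.1142 0.0222]
b [380.1 274. ] 556 [0.5997 0.2212 0.0223]
```

View pics/scene2.png

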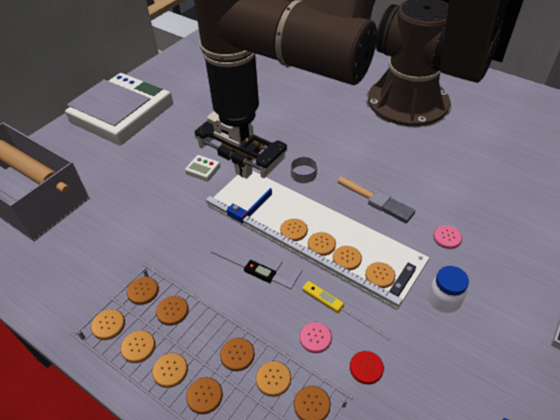

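All four stand in line along the fence, at (294,229), (321,243), (347,257) and (380,274). Lowering behind the cursor.

Request:
move_arm:
  commands:
    - [[1,-0.9,0,0],[2.5,0,0,0],[2,0,0,0],[1,0,0,0],[0,0,0.5,0],[0,0,0.5,0],[0,0,0.5,0],[0,0,0,0]]

```text
clock: 10.25
tool_pos: [0.5805, -0.1334, 0.0196]
orientation: [-86.2, 89.9, 4.0]
force: [-0.2, -0.6, -0.7]
opening: 0.0003
```

Request:
move_arm:
  commands:
    - [[0,0,0.5,0],[0,0,0.5,0],[0,0,0.5,0],[0,0,0.5,0],[0,0,0.5,0],[0,0,0.5,0],[0,0,0.5,0],[0,0,0.5,0]]

```text
clock: 11.05
tool_pos: [0.5797, -0.0939, 0.0185]
orientation: [-88.4, 90.0, 1.7]
force: [1.1, -1.8, 1.0]
opening: 0.0002
```

Request:
move_arm:
  commands:
    - [[0,0,0.5,0],[0,0,0.5,0],[0,0,0.5,0],[0,0,0.5,0],[0,0,0.5,0],[0,0,0.5,0],[0,0,0.5,0],[0,0,0.5,0]]

```text
clock: 11.85
tool_pos: [0.5795, -0.0539, 0.0185]
orientation: [101.3, 90.0, -168.6]
force: [1.0, -1.2, 0.3]
opening: 0.0004
```

Request:
move_arm:
  commands:
    - [[0,0,0.4,0],[0,0,0.4,0],[0,0,0.3,0],[0,0,0.2,0],[0,0,0,0]]

```text
clock: 12.35
tool_pos: [0.5793, -0.041, 0.0185]
orientation: [84.2, 90.0, 174.4]
force: [-0.5, -0.0, -0.2]
opening: 0.0003
```

```bash
python3 - <<'E'
from h import *
to((.581,-.022,.018))
p,d=shot('scene');W=world('scene',d)
for c,a,md,mid,sz in biscuits(p,W):
    if .5<md[0]<.64 and -.2<md[1]<.26: print('b',c.round(1),a,md.round(4))
cv2.imwrite('pics/scene3.png',cv2.resize(p[140:320,180:450,::-1],None,fx=2.5,fy=2.5,interpolation=cv2.INTER_CUBIC))
E
```

```text
pos [ 0.5793 -0.041   0.0185] R cols x,y,z [[-0.0, 0.0, -1.0], [-1.0, -0.002, 0.0], [-0.002, 1.0, 0.0]] F [-0.5 -0.  -0.2] t 12.35 op 0.0003
tool shift cm [ 0.05 -0.17  1.9 ]
b [322.8 243.9] 1484 [0.5982 0.0818 0.022 ]
b [380.1 274. ] 557 [0.5995 0.2213 0.0222]
```

View pics/scene3.png

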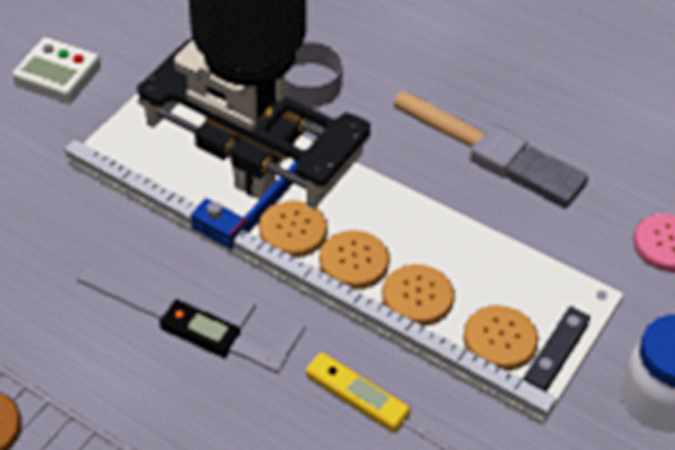

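The cursor blade at (265,200) is pushing the nearest biscuit. The row is still along the fence, with gaps left before the stop.

Request:
move_arm:
  commands:
    - [[0,0,0.3,0],[0,0,0.3,0],[0,0,0.3,0],[0,0,0.2,0],[0,0,0.2,0],[0,0,0,0]]

```text
clock: 13.0
tool_pos: [0.5795, -0.028, 0.0185]
orientation: [25.1, 90.0, 115.2]
force: [0.5, 0.0, 0.2]
opening: 0.0003
```

Request:
move_arm:
  commands:
    - [[0,0,0.1,0],[0,0,0.1,0],[0,0,0.1,0],[0,0,0,0]]

```text
clock: 13.4
tool_pos: [0.5795, -0.0252, 0.0185]
orientation: [-41.6, 90.0, 48.5]
force: [0.3, -1.4, -0.1]
opening: 0.0006
```

Request:
move_arm:
  commands:
    - [[0,0,0.1,0],[0,0,0.1,0],[0,0,0,0]]

```text
clock: 13.7
tool_pos: [0.5795, -0.0232, 0.0185]
orientation: [49.0, 90.0, 139.1]
force: [-0.3, -1.8, -0.3]
opening: 0.0003
```

Request:
move_arm:
  commands:
    - [[0,0,0.1,0],[0,0,0.1,0],[0,0,0,0]]

```text
clock: 14.0
tool_pos: [0.5795, -0.0211, 0.0186]
orientation: [-54.2, 90.0, 35.9]
force: [0.2, -0.5, -0.5]
opening: 0.0003
```

```bash
python3 - <<'E'
from h import *
to((.581,-.02,.018))
p,d=shot('scene');W=world('scene',d)
for c,a,md,mid,sz in biscuits(p,W):
    if .5<md[0]<.64 and -.2<md[1]<.26: print('b',c.round(1),a,md.round(4))
cv2.imwrite('pics/scene4.png',cv2.resize(p[140:320,180:450,::-1],None,fx=2.9,fy=2.9,interpolation=cv2.INTER_CUBIC))
E
```

```text
pos [ 0.5795 -0.0211  0.0186] R cols x,y,z [[0.0, 0.0, -1.0], [-1.0, -0.002, -0.0], [-0.002, 1.0, 0.0]] F [ 0.2 -0.5 -0.5] t 14.0 op 0.0003
tool shift cm [ 0.06 -0.15  0.11]
b [343.3 254.7] 2096 [0.5988 0.1377 0.0221]
```

View pics/scene4.png

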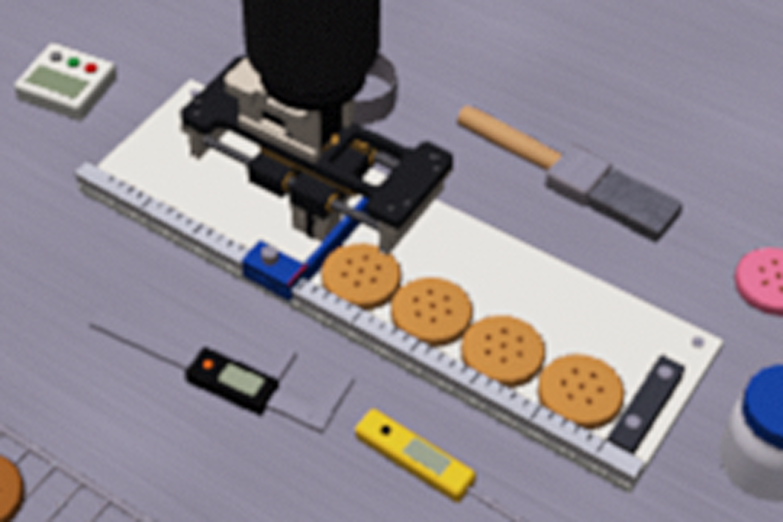

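The biscuits touch one another, with a small gap left at the stop near (625,415).

Request:
move_arm:
  commands:
    - [[0,0,0.1,0],[0,0,0.1,0],[0,0,0,0]]

```text
clock: 14.35
tool_pos: [0.5796, -0.0192, 0.0186]
orientation: [-68.0, 90.0, 22.1]
force: [1.1, -0.1, -1.2]
opening: 0.0006
```

Request:
move_arm:
  commands:
    - [[0,0,0.1,0],[0,0,0.1,0],[0,0,0,0]]

```text
clock: 14.65
tool_pos: [0.5796, -0.0172, 0.0186]
orientation: [-63.1, 90.0, 27.0]
force: [-0.1, -2.2, -0.4]
opening: 0.0003
```

Request:
move_arm:
  commands:
    - [[0,0,0.1,0],[0,0,0,0]]

```text
clock: 14.85
tool_pos: [0.5795, -0.0162, 0.0186]
orientation: [-69.6, 90.0, 20.5]
force: [0.5, -0.1, -1.8]
opening: 0.0003
```

Request:
move_arm:
  commands:
    - [[0,0,0.1,0],[0,0,0,0]]

```text
clock: 15.05
tool_pos: [0.5795, -0.0156, 0.0186]
orientation: [175.5, 90.0, -94.4]
force: [0.0, -4.4, -1.4]
opening: 0.0002
```

Request:
move_arm:
  commands:
    - [[0,0,0.1,0],[0,0,0,0]]

```text
clock: 15.25
tool_pos: [0.5795, -0.0153, 0.0186]
orientation: [166.5, 89.9, -103.4]
force: [2.5, -8.9, -1.9]
opening: 0.0003
```

```bash
python3 - <<'E'
from h import *
to((.581,-.014,.018))
p,d=shot('scene');W=world('scene',d)
cv2.imwrite('pics/scene5.png',cv2.resize(p[200:310,260:430,::-1],None,fx=4.5,fy=4.5,interpolation=cv2.INTER_CUBIC))
E
```

```text
pos [ 0.5795 -0.0153  0.0186] R cols x,y,z [[-0.0, -0.001, -1.0], [-1.0, -0.002, 0.0], [-0.002, 1.0, -0.001]] F [ 2.5 -8.9 -1.9] t 15.25 op 0.0003
tool shift cm [ 0.06 -0.15  0.13]
```

View pics/scene5.png

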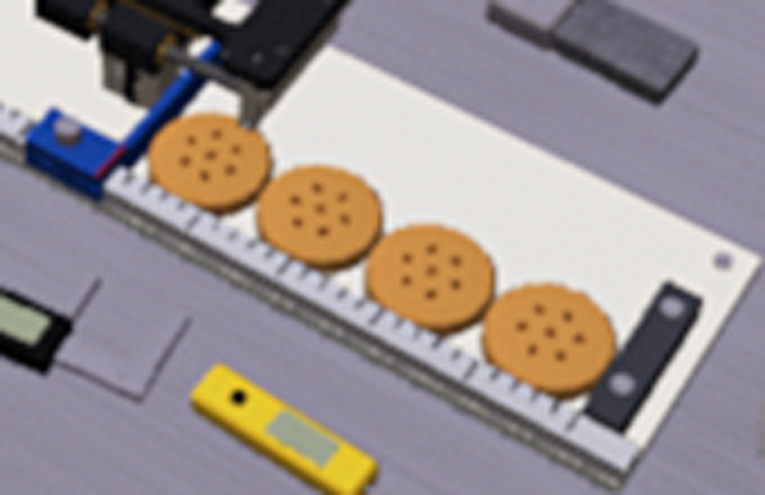

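The row is closed: the last biscuit meets the stop at (612,370), and the force rose to 9 N with no further travel. Retracting.

Request:
move_arm:
  commands:
    - [[0,0,-0.5,0],[0,0,-1.5,0],[0,0,-2,0],[-2,0,-1,0],[-4,0,0,0],[-4,0,-4,0],[-4,2,-4,0],[0,4,-4,0]]

```text
clock: 16.1
tool_pos: [0.5316, -0.1702, 0.1521]
orientation: [-97.0, 89.5, -6.8]
force: [0.6, -0.9, -0.6]
opening: 0.0005
```

Request:
move_arm:
  commands:
    - [[0,3,-4,0],[0,2,-4,0],[0,1.5,-4,0],[0,1.5,-4,0],[0,1.5,-4,0],[0,1.5,-4,0],[0,0,0,0]]

```text
clock: 16.8
tool_pos: [0.4158, -0.4127, 0.147]
orientation: [115.6, 90.0, -154.6]
force: [0.8, 0.3, -0.5]
opening: 0.0002
```

```bash
python3 - <<'E'
from h import *
to((.45,-.35,.15))
for n in('scene','top'):
  W0=None
  p,d=shot(n);W=world(n,d)
  hsv=cv2.cvtColor(p,cv2.COLOR_RGB2HSV)
  m=cv2.inRange(hsv,(8,90,90),(22,255,255)); m=(m>0)&(W[:,:,0]>.52)&(W[:,:,0]<.66)&(W[:,:,1]>-.15)&(W[:,:,1]<.27)
  B=W[m]; print(n,'row extents',B.min(0).round(4),B.max(0).round(4), 'y len',np.ptp(B[:,1]).round(4))
  b=(cv2.inRange(hsv,(100,120,50),(130,255,255))>0)&(W[:,:,0]>.53)&(W[:,:,0]<.615)&(W[:,:,1]>-.15)&(W[:,:,1]<.1)
  print(' blade y',np.percentile(W[b][:,1],[5,50,95]).round(4))
cv2.imwrite('pics/top3.png',cv2.resize(p[150:280,150:430,::-1],None,fx=2.5,fy=2.5,interpolation=cv2.INTER_CUBIC))
E
```

```text
pos [ 0.4158 -0.4127  0.147 ] R cols x,y,z [[-0.0, -0.0, -1.0], [-1.0, 0.002, 0.0], [0.002, 1.0, -0.0]] F [ 0.8  0.3 -0.5] t 16.8 op 0.0002
tool shift cm [-0.3  -3.4   6.28]
scene row extents [0.5648 0.0076 0.012 ] [0.6285 0.2542 0.03  ] y len 0.2466
 blade y [0.003  0.0051 0.0066]
top row extents [0.5657 0.0076 0.0077] [0.6276 0.2529 0.0267] y len 0.2452
 blade y [0.0023 0.0031 0.0051]
```

View pics/top3.png

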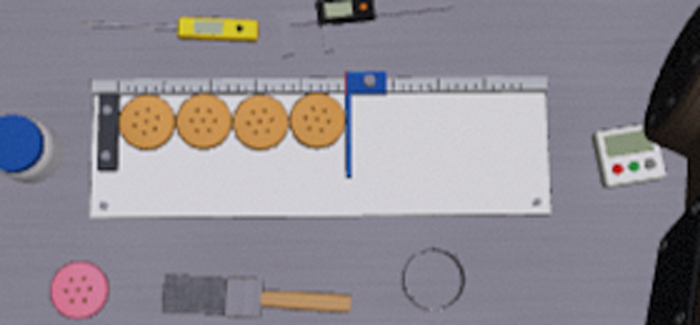

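The row runs closed from the stop at (118,122) to the blade at (348,122), all along the fence. It measures about 246 mm long against an ideal 248 mm. The bench items are where they were and the hand is clear.

```bash
python3 -c "
from h import *
print(close_job())"
```

```text
the job is handed in; nothing more can be done
None
```

The gauge is ready to read, and I handed the job in at about 17 s of the 48 s allowed. `close_job()` gives no verdict, so what follows rests on my own checks.

- **Strayed biscuits:** I pushed both square to the fence until I felt them meet it. The highest force reading was about 9 N on the first and at least 2 N on the second. The scene camera then showed all four biscuits in line at the fence.
- **Cursor:** I pushed it up until the row stopped against the end stop, with the force rising to 9 N and no further travel. Then I backed the hand well clear.
- **Last look:** Both outside cameras show the row running unbroken from stop to blade. It measures 245–247 mm, against 248 mm for four biscuits touching, so the small difference is camera error. The blade is at about y = 0.004 m, which puts the cursor reading at about 0.132 by my estimate of the gauge's position.
- **Other things on the bench:** The brush, cutter, timer, thermometer, calliper and jar look unmoved in the final picture. I judged that by eye and did not measure it.
- **Disagreement:** The two outside cameras differed by up to 4–5 mm in x and y, and by 2–3 mm in height. I relied on felt contact for the final positions.

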